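Press a shoe-lift build-up together

TASK

Lay the full-length cork blank from the bench top squarely, edges flush, on the matching blank that already lies on the plunger press, and let go of it. Then swing the press arm over the pile as far as it goes, push the sprung plunger knob down to its stop, hold it there for a second and let it spring back up, leaving the arm over the flush pile. Leave the shorter offcut and everything else on the bench where it is.

Things in the scene. Friction and masses are not known exactly. Their poses are not given: they have to be found in the camera images.
- press: bench plunger press, fixed: dark steel base plate spanning x -80..155, y -65..65 mm, 15 mm thick. Origin on the table under the centre of the pile place (base top, z 15 mm). +x points to the post, the arm's vertical pivot, at (110, 0) mm, 42 mm across, top 109 mm above the table. Studs 8 mm thick, 7 mm high stand round the lower blank, 2 mm clear of it.
- swing_arm (a joint): angle of the press arm about the post, rad: 0 = its end stop, plunger over the pile's centre; starts at 1.15 to 1.65, swung to the press's -y side. Plunger axis at (110 - 110 cos q, -110 sin q) mm in the press frame. Stays where left (friction; 1 N at the knob moves it). Bare aluminium bar 24 mm wide, round 32 mm boss at the plunger, 73 to 95 mm above the table.
- plunger (a joint): travel of the spring plunger, m: 0 = up (rest), 0.016 = at its stop. Spring return: 1.5 N to start, about 6.5 N at the stop, and about 4 N more when its foot presses on the two-blank pile (about 11 N in all).
- knob_top (a point): centre of the flat top of the plunger's black round knob, 36 mm diameter, 16 mm thick; its top is 129 mm above the table when up and 113 mm at the stop; the bare 11 mm stem and the arm (top at 95 mm) are below it. z axis up.
- foot: black rubber disc under the plunger, 36 mm diameter, 9 mm thick, sprung; origin at the centre of its underside, 51 mm above the table when up. With nothing below it would stop at 35 mm; the two-blank pile's top is at 39 mm, so at the plunger's stop it squeezes the pile. One blank alone (top 27 mm) is not reached.
- lower_blank: cork-faced rigid blank, 90 x 56 x 12 mm (x, y, z), loose, lying on the press's pile place between the studs. Origin at the centre of its underside (15 mm above the table); long side along x.
- blank: the loose full-length blank to be placed: same cork-faced plate, 90 x 56 x 12 mm, about 60 g, lying flat on the table to the robot's left. Origin at the centre of its underside; long side along x.
- offcut: shorter cork-faced plate, 60 x 56 x 12 mm, lying flat near the blank, maybe in either of the two places; not to be used. Origin at the centre of its underside.
- tape: grey tape roll, ring 76 mm across, 24 mm high, behind the press. Leave alone. Origin at the centre of its underside.
- jar: white jar 60 mm across, 85 mm high, at the far left. Leave alone. Origin at the centre of its underside.
- hammer: hammer lying at the right. Leave alone. Origin under the tool, long axis along x.
- screwdriver: screwdriver lying at the near left. Leave alone. Origin under the tool, long axis along x.
- adapter: aluminium tube adapter, round flange 52 mm across, 42 mm high, standing in front of the press at the right. Leave alone. Origin at the centre of its underside.

How it is judged:
By the outcome, as a careful person would: the job done as asked, in the order asked, and still so for the second after the job is handed in, with the robot touching nothing.
It also fails if it takes over 56 s, if anything falls off the work surface, if the arm or the gripper's body presses on something with over 40 N, if the wrist force passes 120 N, or if a joint passes its speed limit or range.

ROBOT

A 6-joint arm with a two-finger parallel gripper is mounted at the origin on the work surface. World frame = base frame: x ahead of the robot, y to its left, z up, the work surface at z = 0. Lengths are in m, angles in rad, forces in N, time in s.
With the tool pointing down it reaches from about 0.275 to 1 m from the base axis. Payload 8.4 kg.
Tool frame: the origin (TCP) lies at the very end of the fingers, on their centre line; the grasp point (between the pads) lies robot.hold_point_z behind it (robot.hold_point_z is the distance from the TCP to the grasp point, in m); z points along the fingers, y is the line along which they close (so a half turn about z gives the same grasp; the last joint's range is limited). The gripper opens to 85 mm and grips with 20 to 120 N. Pads are 22 mm wide; open, the fingers measure 114 mm over their backs; the gripper's body (76 mm by 85 mm) begins 54 mm behind the grasp point. The pads swing forward as they close: fully open they stand 13 mm farther back than shut.
Start: joints at [1.315, 0.353, 1.633, -0, 1.155, -0.002], TCP at [0.157, 0.605, 0.231] pointing down, gripper open.
Joint ranges: [-2.63, 2.63], [-0.92, 2.1], [0.06, 2.66], [-1.3, 4.44], [0, 2.69], [-3.02, 3.02]. Speed limits (rad/s): [2.22, 2.22, 2.79, 3.14, 3.14, 3.14].

INTERFACE

Orientations are given as a rotation vector (axis times angle).
In Python, from rig import robot gives the robot as it stands. The module is installed in compiled form; this text tells all that it offers.
- The arm moves only by the tool servo_tool, never from a script. Its argument "steps" is a list of rows, each an object of numbers: "grip": the closure, from 0 (fully open) to 1 (shut); "x", "y", "z": the shift along the tool's x, y, z in units of 40 mm (1.0 is 40 mm); "wx", "wy", "wz": the turn, a rotation vector about the tool's x, y, z in units of 5 degrees (1.0 is 5 degrees). In form: [{"grip": .., "x": .., "y": .., "z": .., "wx": .., "wy": .., "wz": ..}, ...]. A call has 1 to 8 rows; each row is the pose to reach, as a shift and turn from the pose commanded when the call began, along the tool's axes at that moment; what a row does not reach only later rows make up. A row lasts 1/8 s, in which the tool goes at most 62.5 mm and 10.7 degrees, less where a joint would pass 70% of its speed; a pose out of reach is approached as far as the arm can. A call with a gripper value outside its range is refused whole. The fingers move at their own pace and stop on an object; "force" is the grip in N (left out, the last holds). Time passes only in rows, so rows that repeat a pose let the fingers close. It gives the time, the measured TCP pose, the force, the opening and the grip force at its end, in the units of the state.
- robot.sense(): the state, without advancing time (a new reading comes with each control period).
- robot.snapshot(name): name is "scene" or "top"; returns the picture (384x512x3 uint8, red, green, blue); there is no depth.
- robot.get_calibration(name): a dict with "fovy" (degrees; the focal length in pixels is half the picture's height over the tangent of half this angle, whatever the lens; pixels are square), "cx", "cy" (the principal point, pixels), "k1" (the pictures are not rectified: a ray, as slopes to the right and down, at radius r is drawn at 1 + k1 r^2 times it, then the intrinsics apply), "R" (3x3) and "t" (3): a world point X has camera coordinates R X + t. Camera axes: x right, y down, z forward; pixel columns grow to the right and rows downward; lengths in m; the calibration is good to about 2 mm. A picture is of the moment at which its call begins. get_calibration takes no time and is no camera call.
- robot.close_job(): hands the job in; it is judged then, once.
Trained networks look in the newest picture that a camera, given by its name, has taken for a name from the list of things; names that differ only in an ending like _2 or _b are one class to them, and where a whole thing is asked for, a point or a joint stands for the part that bears it (a point fixed in the world has none). Each returns a list of dicts, best first, with "conf" (0 to 1); they miss things now and then, are a little off and sometimes report something else, mostly with a low value. They report only what shows in the picture. A call takes as long as a camera call.
- robot.recognise(label, camera): "point" ([column, row] in pixels, amid what is visible of it).
- robot.trace(label, camera): "mask" (384x512 bool, what is visible of it) and "point" ([column, row] in pixels, amid what is visible of it).
- robot.place_of(label, camera): "point" ([column, row] in pixels: a listed point, or the origin of a listed thing).
The state is a dict: "clock": time; "q": joint angles; "qvel": joint speeds; "joint_efforts": joint torques, N m; "ee_pos": TCP position; "eef_rot": TCP orientation; "ft_force": force on the tool from outside, world axes, zero at the start; "wrist_torque": the same for the moment, N m; "gripper_width": finger opening in m; "grasp_force": force on a finger pad.
Only numpy, scipy, OpenCV 4.12 (cv2) and the standard library are available. Lean on these libraries where they do the work, as an engineer would, in place of code of your own. Each camera call takes 0.05 s, during which the arm holds its last target. There are 200 camera calls.

## Working session

There is one attempt and no reset: what is moved stays moved. The work goes in short steps, Python scripts to look and compute and a tool call to move; the robot and the scene stay as the last step left them, time stands still between calls to the robot, and variables do not carry over. Pictures are saved under pics/ and viewed, at most 10 in all, crops included, and the job is handed in when it is done.

Besides the shell and the picture viewer there is one more tool, called as name(argument=value, ...) on one line, values as JSON. servo_tool: Moves the arm, as the interface text tells. Its arguments: {"type":"object","properties":{"steps":{"type":"array","items":{"type":"object","properties":{"grip":{"type":"number"},"x":{"type":"number"},"y":{"type":"number"},"z":{"type":"number"},"wx":{"type":"number"},"wy":{"type":"number"},"wz":{"type":"number"}}}},"force":{"type":"number"}},"required":["steps"]}

```bash
mkdir -p pics; cat > h.py <<'E'
import numpy as np, cv2
from rig import robot
from scipy.spatial.transform import Rotation as Ro
def cal(n):
    c=robot.get_calibration(n); f=192/np.tan(np.radians(c['fovy'])/2); return c,f,np.array(c['R']),np.array(c['t'])
def ray(n,p,z):
    c,f,R,t=cal(n); d=np.array([(p[0]-c['cx'])/f,(p[1]-c['cy'])/f]); u=d.copy()
    for _ in range(30): u=d/(1+c['k1']*(u@u))
    o=-R.T@t; v=R.T@np.array([u[0],u[1],1]); return o+v*(z-o[2])/v[2]
def proj(n,X):
    c,f,R,t=cal(n); x=R@np.array(X)+t; u=x[:2]/x[2]; u=u*(1+c['k1']*(u@u)); return u*f+[c['cx'],c['cy']]
def snap(n,name=None,s=1):
    im=robot.snapshot(n)
    if name: cv2.imwrite('pics/'+name+'.png',cv2.resize(im[:,:,::-1],None,fx=s,fy=s))
    return im
def rect(n,mask,z):
    # min-area rect of mask's outline at height z
    c=max(cv2.findContours(mask.astype(np.uint8),0,cv2.CHAIN_APPROX_NONE)[0],key=cv2.contourArea)[:,0]
    w=np.array([ray(n,p,z)[:2] for p in c]); r=cv2.minAreaRect((w*1000).astype(np.float32)); return r
E
cat > a.py <<'E'
from h import *
np.set_printoptions(precision=4,suppress=True)
s=robot.sense(); print({k:np.round(v,4) for k,v in s.items()}, robot.hold_point_z)
for n in('scene','top'):
    c,f,R,t=cal(n); print(n,f,c['k1'],'pos',-R.T@t,'fwd',R[2])
    snap(n,n+'0',1.5)
    for l in('press','lower_blank','blank','offcut','knob_top','tape','jar','hammer','adapter','screwdriver'):
        z={'knob_top':.129,'lower_blank':.015}.get(l,0)
        for d in robot.place_of(l,n)[:2]: print(n,l,round(d['conf'],2),np.round(d['point'],1),ray(n,d['point'],z)[:2])
    for l in('lower_blank','blank','offcut'):
        for d in robot.trace(l,n)[:2]:
            print('tr',l,round(d['conf'],2),np.round(d['point']),d['mask'].sum(),rect(n,d['mask'],.027 if l[0]=='l' else .012))
print(robot.sense()['clock'])
E
python3 a.py
```

```text
{'clock': np.float64(0.0), 'q': array([ 1.3146,  0.3537,  1.6342, -0.    ,  1.1552, -0.0024]), 'qvel': array([-0.0019, -0.0006,  0.0012, -0.0008, -0.0012,  0.    ]), 'joint_efforts': array([  0.0002, -60.5245, -34.2066,  -0.    ,   0.0094,  -0.    ]), 'ee_pos': array([0.1568, 0.6045, 0.2306]), 'eef_rot': array([-0.3976, -3.1162,  0.0023]), 'ft_force': array([-0.3025, -0.6566, -0.5127]), 'wrist_torque': array([ 0.0021,  0.0164, -0.0141]), 'grasp_force': np.float64(0.0), 'gripper_width': np.float64(0.0854)} 0.0187
scene 488.82600625806003 -0.122224961447803 pos [ 1.0402 -0.4397  1.28  ] fwd [-0.3752  0.3072 -0.8746]
scene press 0.89 [250.1 211.7] [ 0.5389 -0.0659]
scene lower_blank 0.73 [247.9 212.2] [ 0.542  -0.0762]
scene lower_blank 0.48 [250.4 214.2] [ 0.5516 -0.0747]
scene blank 0.79 [294.3 139.5] [0.4303 0.2015]
scene blank 0.21 [324.3 230.8] [0.7211 0.0594]
scene offcut 0.92 [341.2 163.2] [0.5884 0.2551]
scene offcut 0.32 [376.  139.8] [0.5963 0.4029]
scene knob_top 0.69 [225.8 239.3] [ 0.6109 -0.2004]
scene knob_top 0.58 [227.7 249.5] [ 0.636  -0.2137]
scene tape 0.74 [326.7 23
[... 1137 characters left out ...]
4334 -0.4408]
top hammer 0.74 [316.2 258.3] [ 0.3277 -0.1823]
top adapter 0.8 [318.7 260.1] [ 0.3227 -0.1897]
top screwdriver 0.63 [111.  267.1] [0.2856 0.4181]
tr lower_blank 0.81 [280. 184.] 585 ((536.2496337890625, -68.40937805175781), (56.004886627197266, 89.90370178222656), 79.00102233886719)
tr lower_blank 0.72 [171. 169.] 354 ((577.35888671875, 255.60888671875), (59.33666229248047, 53.408592224121094), 18.297626495361328)
tr blank 0.57 [182. 216.] 550 ((432.4237976074219, 209.83602905273438), (56.94465637207031, 86.04853820800781), 72.35674285888672)
tr offcut 0.83 [170. 168.] 367 ((580.9158325195312, 258.92852783203125), (58.26213455200195, 56.011478424072266), 16.03595542907715)
1.4
```

View pics/scene0.png

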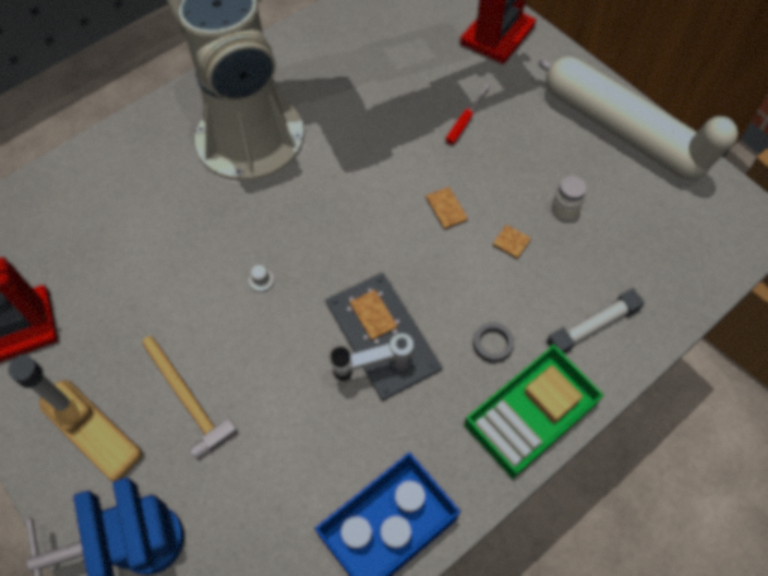

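View pics/top0.png

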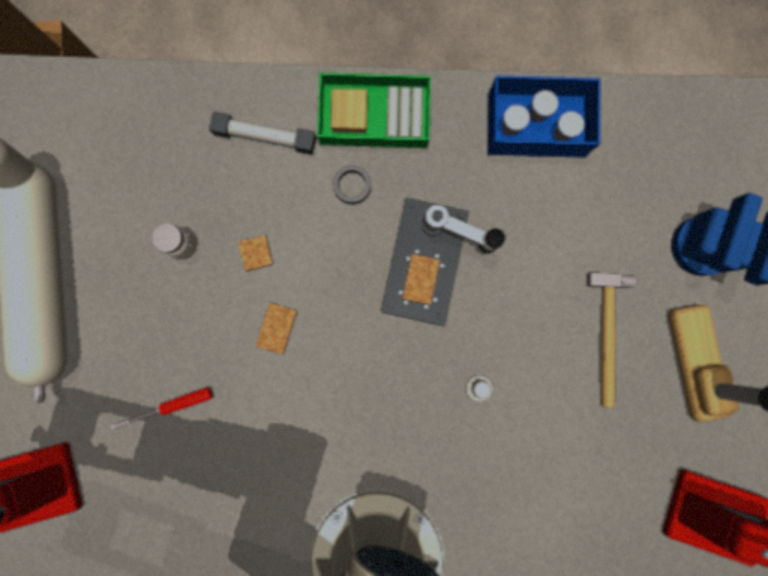

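The scene view shows the press at about (380,340), the knob at (342,360), the blank at (447,207) and the offcut at (512,241). The top view shows the blank at (276,328), the offcut at (255,252), the press pile at (421,278) and the knob at (493,239). Both agree with the networks, so I'll fit box models to both plates to refine the poses.

```bash
cat >> h.py <<'E'
from scipy.optimize import minimize
def fitbox(n,im,x,y,th,z0,size=(.09,.056),h=.012,top=True,mode='top',rgb=True):
    """fit pose of cork plate's top face (or silhouette) in picture; x,y m, th rad"""
    D=im.astype(float); D=cv2.GaussianBlur(D[:,:,0]-D[:,:,2],(0,0),.6)
    c0=proj(n,[x,y,z0+h]); a=np.round(c0).astype(int)-26; W=52; D=D[a[1]:a[1]+W,a[0]:a[0]+W]
    S=8
    def ren(p):
        c,s=np.cos(p[2]),np.sin(p[2]); P=[]
        for z in ([z0+h] if mode=='top' else [z0,z0+h]):
            for i,j in((-1,-1),(1,-1),(1,1),(-1,1)):
                u,v=i*size[0]/2,j*size[1]/2; P.append(proj(n,[p[0]+c*u-s*v,p[1]+s*u+c*v,z]))
        P=cv2.convexHull(((np.array(P)-a+.5)*S).astype(np.float32))
        M=np.zeros((W*S,W*S),np.uint8); cv2.fillConvexPoly(M,np.round(P*16-8).astype(np.int32),255,shift=4)
        return cv2.GaussianBlur(cv2.resize(M.astype(float)/255,(W,W),interpolation=cv2.INTER_AREA),(0,0),1.1)
    # keep only neighbourhood of the plate
    K=cv2.dilate((ren([x,y,th])>.02).astype(np.uint8),np.ones((9,9)))>0
    def cost(q):
        p=[x+q[0]*.003,y+q[1]*.003,th+q[2]*.05]; m=ren(p)[K]; A=np.c_[m,np.ones_like(m)]
        r=D[K]-A@np.linalg.lstsq(A,D[K],rcond=None)[0]; return (r@r)/len(r)
    best=min((minimize(cost,s,method='Nelder-Mead',options=dict(initial_simplex=np.array(s)+np.vstack([np.zeros(3),np.eye(3)*1.5]),xatol=.02,fatol=1e-3)) for s in([0,0,0],[-1,1,-1])),key=lambda r:r.fun)
    q=best.x; return np.array([x+q[0]*.003,y+q[1]*.003,th+q[2]*.05]),best.fun
def avg(n,k=4): return np.mean([robot.snapshot(n).astype(float) for _ in range(k)],0)
E
cat > b.py <<'E'
from h import *
np.set_printoptions(precision=4,suppress=True)
for n in('scene','top'):
    im=avg(n); np.save('im_'+n,im)
    for l,g,z in(('low',(.538,-.072,-.19),.015),('blank',(.435,.208,-.26),0.)):
        for m in('top','sil'): print(n,l,m,*fitbox(n,im,*g,z,mode=m))
E
python3 b.py
```

```text
scene low top [ 0.5397 -0.0721 -0.1879] 6.689137511203697
scene low sil [ 0.5374 -0.0704 -0.1874] 22.840431238684396
scene blank top [ 0.4367  0.2078 -0.2703] 1.4714946939217755Traceback (most recent call last):
  File "b.py", line 6, in <module>
    for m in('top','sil'): print(n,l,m,*fitbox(n,im,*g,z,mode=m))
                                        ~~~~~~^^^^^^^^^^^^^^^^^^
  File "h.py", line 39, in fitbox
    best=min((minimize(cost,s,method='Nelder-Mead',options=dict(initial_simplex=np.array(s)+np.vstack([np.zeros(3),np.eye(3)*1.5]),xatol=.02,fatol=1e-3)) for s in([0,0,0],[-1,1,-1])),key=lambda r:r.fun)
  File "h.py", line 39, in <genexpr>
    best=min((minimize(cost,s,method='Nelder-Mead',options=dict(initial_simplex=np.array(s)+np.vstack([np.zeros(3),np.eye(3)*1.5]),xatol=.02,fatol=1e-3)) for s in([0,0,0],[-1,1,-1])),key=lambda r:r.fun)
              ~~~~~~~~^^^^^^^^^^^^^^^^^^^^^^^^^^^^^^^^^^^^^^^^^^^^^^^^^^^^^^^^^^^^^^^^^^^^^^^^^^^^^^^^^^^^^^^^^^^^^^^^^^^^^^^^^^^^^^^^^^^^^^^^^^^^^^^^^^^
    res = _minimize_neldermead(fun, x0, args, callback, bounds=bounds,
                               **options)
    fxcc = func(xcc)
    fx = function(np.copy(x), *(wrapper_args + args))
  File "h.py", line 37, in cost
    p=[x+q[0]*.003,y+q[1]*.003,th+q[2]*.05]; m=ren(p)[K]; A=np.c_[m,np.ones_like(m)]
                                               ~~~^^^
  File "h.py", line 30, in ren
    u,v=i*size[0]/2,j*size[1]/2; P.append(proj(n,[p[0]+c*u-s*v,p[1]+s*u+c*v,z]))
                                          ~~~~^^^^^^^^^^^^^^^^^^^^^^^^^^^^^^^^^
  File "h.py", line 11, in proj
    c,f,R,t=cal(n); x=R@np.array(X)+t; u=x[:2]/x[2]; u=u*(1+c['k1']*(u@u)); return u*f+[c['cx'],c['cy']]
            ~~~^^^
  File "h.py", line 5, in cal
    c=robot.get_calibration(n); f=192/np.tan(np.radians(c['fovy'])/2); return c,f,np.array(c['R']),np.array(c['t'])
ValueError: time passes only in moves, steps and waits
```

```bash
sed -i 's/^def cal/import functools\n@functools.cache\ndef cal/' h.py; cat >> h.py <<'E'
def state():
    s=robot.sense(); M=Ro.from_rotvec(s['eef_rot']).as_matrix(); return s,np.array(s['ee_pos']),M
def rel(target_xyz,yaw):
    """shift (units of 40mm) and turn (units of 5deg) to reach a tool-down pose whose y axis is at yaw (rad)"""
    s,p,M=state(); y=np.array([np.cos(yaw),np.sin(yaw),0]); z=np.array([0,0,-1.]); T=np.c_[np.cross(y,z),y,z]
    print('t',s['clock'],'sh',np.round(M.T@(np.array(target_xyz)-p)/.04,3),'w',np.round(np.degrees(Ro.from_matrix(M.T@T).as_rotvec())/5,2))
E
cat > b.py <<'E'
from h import *
np.set_printoptions(precision=4,suppress=True)
for n in('scene','top'):
    im=avg(n); np.save('im_'+n,im)
    for l,g,z in(('low',(.538,-.072,-.19),.015),('blank',(.435,.208,-.26),0.)):
        print(n,l,*fitbox(n,im,*g,z))
rel([.436,.2085,.05],np.pi/2-.27)
E
python3 b.py
```

```text
scene low [ 0.5397 -0.0721 -0.1869] 6.719555828141955
scene blank [ 0.4367  0.2078 -0.2705] 1.5190914365347319
top low [ 0.5366 -0.0698 -0.1848] 9.59650667986595
top blank [ 0.4331  0.2105 -0.271 ] 9.476264997941968
t 2.0 sh [-9.243 -7.843  4.532] w [ 0.   -0.    0.19]
```

servo_tool(steps=[{"grip": 0, "x": -9.2, "y": -7.85, "z": 3.5, "wz": 0.19}, {"grip": 0, "x": -9.2, "y": -7.85, "z": 3.5, "wz": 0.19}, {"grip": 0, "x": -9.2, "y": -7.85, "z": 3.5, "wz": 0.19}, {"grip": 0, "x": -9.2, "y": -7.85, "z": 3.5, "wz": 0.19}, {"grip": 0, "x": -9.2, "y": -7.85, "z": 3.5, "wz": 0.19}, {"grip": 0, "x": -9.2, "y": -7.85, "z": 3.5, "wz": 0.19}, {"grip": 0, "x": -9.2, "y": -7.85, "z": 3.5, "wz": 0.19}, {"grip": 0, "x": -9.2, "y": -7.85, "z": 3.5, "wz": 0.19}])

```text
validation failed for argument at $.st...
```

servo_tool(steps=[{"grip": 0}, {"grip": 0}])

```text
validation failed for argument at $.st...
```

```bash
python3 -c "
from h import *
rel([.4349,.2092,.004],np.pi/2-.271)"
```

```text
t 2.0 sh [-9.212 -7.833  5.682] w [ 0.  -0.   0.2]
```

servo_tool(steps=[{"grip": 0, "x": -9.2, "y": -7.85, "z": 3.5, "wx": 0, "wy": 0, "wz": 0.2}, {"grip": 0, "x": -9.2, "y": -7.85, "z": 3.5, "wx": 0, "wy": 0, "wz": 0.2}, {"grip": 0, "x": -9.2, "y": -7.85, "z": 3.5, "wx": 0, "wy": 0, "wz": 0.2}, {"grip": 0, "x": -9.2, "y": -7.85, "z": 3.5, "wx": 0, "wy": 0, "wz": 0.2}, {"grip": 0, "x": -9.2, "y": -7.85, "z": 3.5, "wx": 0, "wy": 0, "wz": 0.2}, {"grip": 0, "x": -9.2, "y": -7.85, "z": 3.5, "wx": 0, "wy": 0, "wz": 0.2}, {"grip": 0, "x": -9.2, "y": -7.85, "z": 3.5, "wx": 0, "wy": 0, "wz": 0.2}, {"grip": 0, "x": -9.2, "y": -7.85, "z": 3.5, "wx": 0, "wy": 0, "wz": 0.2}])

```text
clock: 3.0
ee_pos: [0.4336, 0.21, 0.0921]
eef_rot: [0.424, 3.112, 0.001]
ft_force: [0.9, 1.0, 0.7]
gripper_width: 0.0855
grasp_force: 0.0
```

servo_tool(force=40, steps=[{"grip": 0, "x": -0.03, "y": -0.01, "z": 1.2, "wx": 0, "wy": 0, "wz": 0}, {"grip": 0, "x": -0.03, "y": -0.01, "z": 2.28, "wx": 0, "wy": 0, "wz": 0}, {"grip": 0, "x": -0.03, "y": -0.01, "z": 2.28, "wx": 0, "wy": 0, "wz": 0}, {"grip": 0, "x": -0.03, "y": -0.01, "z": 2.28, "wx": 0, "wy": 0, "wz": 0}])

```text
clock: 3.5
ee_pos: [0.4339, 0.2112, 0.0021]
eef_rot: [0.424, 3.112, 0.001]
ft_force: [0.4, 0.8, 0.3]
gripper_width: 0.0851
grasp_force: 0.0
```

servo_tool(force=40, steps=[{"grip": 0.6, "x": 0, "y": 0, "z": 0, "wx": 0, "wy": 0, "wz": 0}, {"grip": 0.6, "x": 0, "y": 0, "z": 0, "wx": 0, "wy": 0, "wz": 0}, {"grip": 0.6, "x": 0, "y": 0, "z": 0, "wx": 0, "wy": 0, "wz": 0}, {"grip": 0.6, "x": 0, "y": 0, "z": 0, "wx": 0, "wy": 0, "wz": 0}, {"grip": 0.6, "x": 0, "y": 0, "z": 0, "wx": 0, "wy": 0, "wz": 0}, {"grip": 0.6, "x": 0, "y": 0, "z": 0, "wx": 0, "wy": 0, "wz": 0}])

```text
clock: 4.25
ee_pos: [0.4343, 0.2114, 0.0028]
eef_rot: [0.424, 3.111, 0.002]
ft_force: [-2.4, -0.6, 14.4]
gripper_width: 0.0548
grasp_force: 39.6
```

servo_tool(force=40, steps=[{"grip": 0.2, "x": 0, "y": 0, "z": 0, "wx": 0, "wy": 0, "wz": 0}, {"grip": 0.2, "x": 0, "y": 0, "z": -0.1, "wx": 0, "wy": 0, "wz": 0}, {"grip": 0.2, "x": 0, "y": 0, "z": -0.1, "wx": 0, "wy": 0, "wz": 0}, {"grip": 0.6, "x": 0, "y": 0, "z": -0.1, "wx": 0, "wy": 0, "wz": 0}, {"grip": 0.6, "x": 0, "y": 0, "z": -0.1, "wx": 0, "wy": 0, "wz": 0}, {"grip": 0.6, "x": 0, "y": 0, "z": -0.1, "wx": 0, "wy": 0, "wz": 0}, {"grip": 0.6, "x": 0, "y": 0, "z": -0.1, "wx": 0, "wy": 0, "wz": 0}])

```text
clock: 5.12
ee_pos: [0.4335, 0.2108, 0.0056]
eef_rot: [0.425, 3.113, 0.0]
ft_force: [-2.9, -1.4, 12.3]
gripper_width: 0.0542
grasp_force: 39.6
```

```bash
python3 -c "
from h import *
print(robot.sense())"
```

```text
{'clock': 5.125, 'q': array([ 4.49562745e-01,  4.85676615e-01,  2.08750737e+00, -3.80646228e-05,
        5.68268640e-01, -8.49977385e-01]), 'qvel': array([ 2.01437585e-04,  7.05240513e-04, -1.92252293e-04, -1.00367827e-03,
       -3.81438285e-04, -4.09601948e-05]), 'joint_efforts': array([-2.23432237e-02, -4.76418257e+01, -1.66902477e+01,  1.23085419e-02,
       -8.83409120e-01,  1.94197084e-03]), 'ee_pos': array([0.43347375, 0.21081567, 0.00563887]), 'eef_rot': array([4.24715883e-01, 3.11262209e+00, 9.46671692e-05]), 'ft_force': array([-2.89508124, -1.43014323, 12.34894306]), 'wrist_torque': array([-0.2706513 ,  0.35632017,  0.02215884]), 'grasp_force': 39.57675576210022, 'gripper_width': 0.05421897668981906}
```

servo_tool(steps=[{"grip": 0.6, "x": 0, "y": 0, "z": -0.5, "wx": 0, "wy": 0, "wz": 0}, {"grip": 0.6, "x": 0, "y": 0, "z": -1.5, "wx": 0, "wy": 0, "wz": 0}, {"grip": 0.6, "x": 0, "y": 0, "z": -2.5, "wx": 0, "wy": 0, "wz": 0}, {"grip": 0.6, "x": 0, "y": 0, "z": -2.5, "wx": 0, "wy": 0, "wz": 0}, {"grip": 0.6, "x": 0, "y": 0, "z": -2.5, "wx": 0, "wy": 0, "wz": 0}])

```text
clock: 5.75
ee_pos: [0.433, 0.2106, 0.1046]
eef_rot: [-0.425, -3.112, 0.0]
ft_force: [-0.1, -0.1, -1.1]
gripper_width: 0.0538
grasp_force: 42.3
```

```bash
python3 -c "
from h import *
rel([.5367,-.0693,.105],np.pi/2-.186)"
```

```text
t 5.75 sh [-4.373 -6.047 -0.009] w [-0.   -0.   -0.98]
```

servo_tool(steps=[{"grip": 0.6, "x": -0.5, "y": -0.7, "z": 0, "wx": 0, "wy": 0, "wz": -0.2}, {"grip": 0.6, "x": -1.3, "y": -1.8, "z": 0, "wx": 0, "wy": 0, "wz": -0.4}, {"grip": 0.6, "x": -2.2, "y": -3, "z": 0, "wx": 0, "wy": 0, "wz": -0.6}, {"grip": 0.6, "x": -3, "y": -4.2, "z": 0, "wx": 0, "wy": 0, "wz": -0.8}, {"grip": 0.6, "x": -3.8, "y": -5.3, "z": 0, "wx": 0, "wy": 0, "wz": -0.98}, {"grip": 0.6, "x": -4.37, "y": -6.05, "z": 0, "wx": 0, "wy": 0, "wz": -0.98}, {"grip": 0.6, "x": -4.37, "y": -6.05, "z": 0, "wx": 0, "wy": 0, "wz": -0.98}, {"grip": 0.6, "x": -4.37, "y": -6.05, "z": 0, "wx": 0, "wy": 0, "wz": -0.98}])

```text
clock: 6.75
ee_pos: [0.5356, -0.0687, 0.1037]
eef_rot: [-0.292, -3.125, -0.001]
ft_force: [0.0, 0.5, -0.9]
gripper_width: 0.0536
grasp_force: 42.3
```

```bash
python3 -c "
from h import *
rel([.5367,-.0693,.040],np.pi/2-.186)
a=avg('scene',2);b=avg('top',2)
c=np.hstack([a[120:330,150:360],b[80:290,190:400]]).astype(np.uint8)
cv2.imwrite('pics/held.png',cv2.resize(c[:,:,::-1],None,fx=1.9,fy=1.9))
print(fitbox('top',b,.5381,-.071,-.186,.1),fitbox('scene',a,.5381,-.071,-.186,.1))"
```

```text
t 6.75 sh [-0.034 -0.009  1.593] w [ 0.   -0.03 -0.  ]
(array([ 0.52975745, -0.05789376, -0.00534589]), np.float64(282.5449517755203)) (array([ 0.56178991, -0.07945485, -0.96754661]), np.float64(203.6164979223672))
```

View pics/held.png

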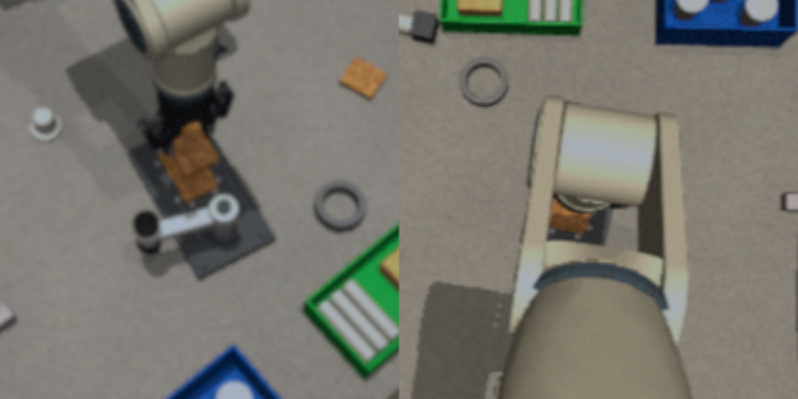

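The scene view (left) shows the blank held under the gripper at about (190,155), above the lower blank at (195,185). The gripper hides too much to fit its pose, so I'll lower it and check after release.

servo_tool(steps=[{"grip": 0.6, "x": -0.03, "y": -0.01, "z": 0.6, "wx": 0, "wy": 0, "wz": 0}, {"grip": 0.6, "x": -0.03, "y": -0.01, "z": 1.2, "wx": 0, "wy": 0, "wz": 0}, {"grip": 0.6, "x": -0.03, "y": -0.01, "z": 1.6, "wx": 0, "wy": 0, "wz": 0}, {"grip": 0.6, "x": -0.03, "y": -0.01, "z": 1.7, "wx": 0, "wy": 0, "wz": 0}, {"grip": 0.6, "x": -0.03, "y": -0.01, "z": 1.7, "wx": 0, "wy": 0, "wz": 0}, {"grip": 0.6, "x": -0.03, "y": -0.01, "z": 1.73, "wx": 0, "wy": 0, "wz": 0}, {"grip": 0.6, "x": -0.03, "y": -0.01, "z": 1.73, "wx": 0, "wy": 0, "wz": 0}])

```text
clock: 7.82
ee_pos: [0.5384, -0.0699, 0.0364]
eef_rot: [0.291, 3.127, -0.0]
ft_force: [-0.3, -0.2, -0.4]
gripper_width: 0.0534
grasp_force: 42.3
```

servo_tool(steps=[{"grip": 0.6, "x": 0, "y": 0, "z": 0.04, "wx": 0, "wy": 0, "wz": 0}, {"grip": 0.6, "x": 0, "y": 0, "z": 0.08, "wx": 0, "wy": 0, "wz": 0}, {"grip": 0.6, "x": 0, "y": 0, "z": 0.08, "wx": 0, "wy": 0, "wz": 0}])

```text
clock: 8.2
ee_pos: [0.5382, -0.0699, 0.0328]
eef_rot: [0.291, 3.128, -0.0]
ft_force: [-1.8, 0.7, 2.6]
gripper_width: 0.0538
grasp_force: 42.8
```

```bash
python3 -c "
from h import *
for i in range(6):
  s=robot.sense(); print(s['ee_pos'],s['ft_force']); robot.snapshot('top')"
```

```text
[ 0.53816378 -0.0698811   0.03284018] [-1.81223767  0.71181942  2.64913944]
[ 0.53815141 -0.06985789  0.03283247] [-0.09738771 -0.41319912  2.33918879]
[ 0.53814055 -0.06988389  0.03283436] [-0.45465955  0.99668249  3.62683824]
[ 0.53814833 -0.06988007  0.03282225] [-0.68017944 -0.47465872  3.6579963 ]
[ 0.53812663 -0.06987117  0.0328214 ] [-1.21148884 -0.73270377  3.92947407]
[ 0.53816521 -0.06985722  0.03282839] [-0.87691104  0.34601837  4.13817   ]
```

servo_tool(steps=[{"grip": 0.3, "x": 0, "y": 0, "z": 0, "wx": 0, "wy": 0, "wz": 0}, {"grip": 0, "x": 0, "y": 0, "z": 0, "wx": 0, "wy": 0, "wz": 0}, {"grip": 0, "x": 0, "y": 0, "z": 0, "wx": 0, "wy": 0, "wz": 0}, {"grip": 0, "x": 0, "y": 0, "z": -1, "wx": 0, "wy": 0, "wz": 0}, {"grip": 0, "x": 0, "y": 0, "z": -2.5, "wx": 0, "wy": 0, "wz": 0}, {"grip": 0, "x": 4, "y": 0, "z": -4, "wx": 0, "wy": 0, "wz": 0}, {"grip": 0, "x": 4, "y": 5, "z": -4, "wx": 0, "wy": 0, "wz": 0}, {"grip": 0, "x": 4, "y": 5, "z": -4, "wx": 0, "wy": 0, "wz": 0}])

```text
clock: 9.5
ee_pos: [0.4453, 0.0601, 0.1763]
eef_rot: [0.295, 3.126, 0.001]
ft_force: [0.7, 0.9, 0.4]
gripper_width: 0.0853
grasp_force: 0.0
```

```bash
cat > c.py <<'E'
from h import *
np.set_printoptions(precision=4,suppress=True)
rel([.5381,-.0699,.033],np.pi/2-.186)
a=avg('scene',4);b=avg('top',4)
c=np.hstack([cv2.resize(a[170:250,210:290],None,fx=5,fy=5),cv2.resize(b[140:220,240:320],None,fx=5,fy=5)]).astype(np.uint8)
import sys; cv2.imwrite('pics/%s.png'%sys.argv[1],c[:,:,::-1])
print(fitbox('top',b,.5381,-.071,-.186,.027),fitbox('scene',a,.5381,-.071,-.186,.027))
for n in('top','scene'):
  for d in robot.trace('lower_blank',n)[:2]: print(n,d['conf'],d['mask'].sum(),d['point'])
E
python3 c.py placed
```

```text
t 9.5 sh [-2.881 -2.761  3.586] w [ 0.01  0.01 -0.02]
(array([ 0.5375, -0.0687, -0.1825]), np.float64(8.890807131391874)) (array([ 0.5416, -0.072 , -0.1882]), np.float64(31.889568684557492))
```

View pics/placed.png

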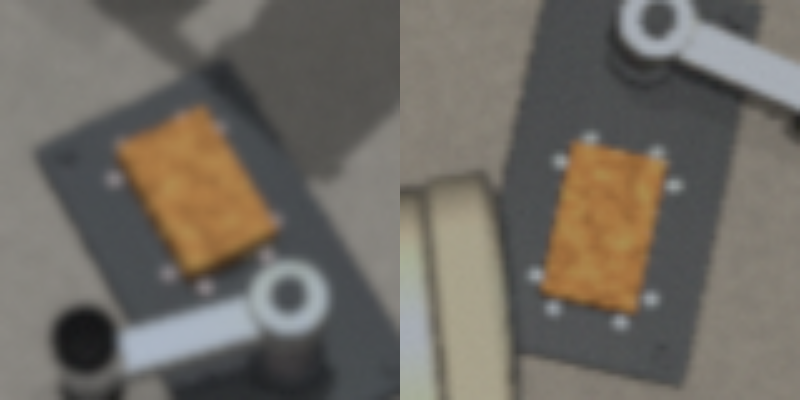

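The placed view shows the upper blank on the pile, about (195,190) in scene and (605,225) in top. It is only about 1 mm off towards press +x/+y. I'll regrip it, shift it about 1.3 mm and squeeze both blanks square together.

```bash
python3 -c "
from h import *
rel([.5381,-.0699,.1],np.pi/2-.186)"
```

```text
t 10.0 sh [-2.857 -2.718  1.878] w [-0.   -0.01 -0.02]
```

servo_tool(steps=[{"grip": 0, "x": -1.5, "y": -1.4, "z": 0.5, "wx": 0, "wy": 0, "wz": 0}, {"grip": 0, "x": -2.86, "y": -2.72, "z": 1, "wx": 0, "wy": 0, "wz": 0}, {"grip": 0, "x": -2.86, "y": -2.72, "z": 1.9, "wx": 0, "wy": 0, "wz": 0}, {"grip": 0, "x": -2.86, "y": -2.72, "z": 2.8, "wx": 0, "wy": 0, "wz": 0}, {"grip": 0, "x": -2.86, "y": -2.72, "z": 3.5, "wx": 0, "wy": 0, "wz": 0}, {"grip": 0, "x": -2.86, "y": -2.72, "z": 3.5, "wx": 0, "wy": 0, "wz": 0}, {"grip": 0, "x": -2.86, "y": -2.72, "z": 3.5, "wx": 0, "wy": 0, "wz": 0}])

```text
clock: 10.88
ee_pos: [0.5389, -0.0692, 0.0362]
eef_rot: [0.292, 3.127, -0.0]
ft_force: [-0.5, -0.7, 0.4]
gripper_width: 0.0854
grasp_force: 0.0
```

```bash
python3 -c "
from h import *
rel([.5381,-.0699,.033],np.pi/2-.186)"
```

```text
t 10.875 sh [ 0.016 -0.02   0.081] w [ 0.    0.01 -0.  ]
```

Close, lift 2 mm, shift.

servo_tool(force=30, steps=[{"grip": 0, "x": 0, "y": -0.02, "z": 0.05, "wx": 0, "wy": 0, "wz": 0}, {"grip": 0.6, "x": 0, "y": -0.02, "z": 0.05, "wx": 0, "wy": 0, "wz": 0}, {"grip": 0.6, "x": 0, "y": -0.02, "z": 0.05, "wx": 0, "wy": 0, "wz": 0}, {"grip": 0.6, "x": 0, "y": -0.02, "z": 0.05, "wx": 0, "wy": 0, "wz": 0}, {"grip": 0.6, "x": 0, "y": -0.02, "z": 0.05, "wx": 0, "wy": 0, "wz": 0}, {"grip": 0.6, "x": 0, "y": -0.02, "z": 0.05, "wx": 0, "wy": 0, "wz": 0}])

```text
clock: 11.62
ee_pos: [0.5386, -0.0696, 0.0346]
eef_rot: [0.291, 3.127, -0.0]
ft_force: [-2.1, 0.3, 8.9]
gripper_width: 0.0531
grasp_force: 29.6
```

servo_tool(force=30, steps=[{"grip": 0.6, "x": 0, "y": 0, "z": -0.1, "wx": 0, "wy": 0, "wz": 0}, {"grip": 0.6, "x": 0.033, "y": 0, "z": -0.1, "wx": 0, "wy": 0, "wz": 0}, {"grip": 0.6, "x": 0.033, "y": 0, "z": -0.1, "wx": 0, "wy": 0, "wz": 0}, {"grip": 0.6, "x": 0.033, "y": 0, "z": -0.1, "wx": 0, "wy": 0, "wz": 0}])

```text
clock: 12.12
ee_pos: [0.5376, -0.069, 0.0382]
eef_rot: [0.291, 3.127, 0.001]
ft_force: [0.2, 2.4, 7.2]
gripper_width: 0.0344
grasp_force: 3.6
```

The fingers slid off over the top of the blank: the width dropped to 34 mm. I'll open, back off and look.

servo_tool(steps=[{"grip": 0.6, "x": 0, "y": 0, "z": -0.3, "wx": 0, "wy": 0, "wz": 0}, {"grip": 0, "x": 0, "y": 0, "z": -1, "wx": 0, "wy": 0, "wz": 0}, {"grip": 0, "x": 0, "y": 0, "z": -2.5, "wx": 0, "wy": 0, "wz": 0}, {"grip": 0, "x": 3, "y": 2, "z": -4, "wx": 0, "wy": 0, "wz": 0}, {"grip": 0, "x": 4, "y": 5, "z": -4, "wx": 0, "wy": 0, "wz": 0}, {"grip": 0, "x": 4, "y": 5.5, "z": -4, "wx": 0, "wy": 0, "wz": 0}, {"grip": 0, "x": 4, "y": 5.5, "z": -4, "wx": 0, "wy": 0, "wz": 0}])

```text
clock: 13.0
ee_pos: [0.4304, 0.1457, 0.1932]
eef_rot: [0.292, 3.127, 0.0]
ft_force: [0.9, 0.9, -0.3]
gripper_width: 0.0852
grasp_force: 0.0
```

```bash
python3 c.py placed2; python3 -c "
from h import *
rel([.5381,-.0699,.033],np.pi/2-.186)"
```

```text
t 13.0 sh [-3.641 -4.8    4.007] w [ 0.    0.01 -0.  ]
(array([ 0.5382, -0.0608, -0.1884]), np.float64(529.6891364400956)) (array([ 0.5426, -0.064 , -0.228 ]), np.float64(599.1702878057852))
top 0.46 192 [287.1, 186.9]
top 0.18 157 [333.4, 155.2]
scene 0.64 192 [241.9, 212.5]
t 13.5 sh [-3.613 -4.735  3.973] w [-0.   -0.01 -0.02]
```

View pics/placed2.png

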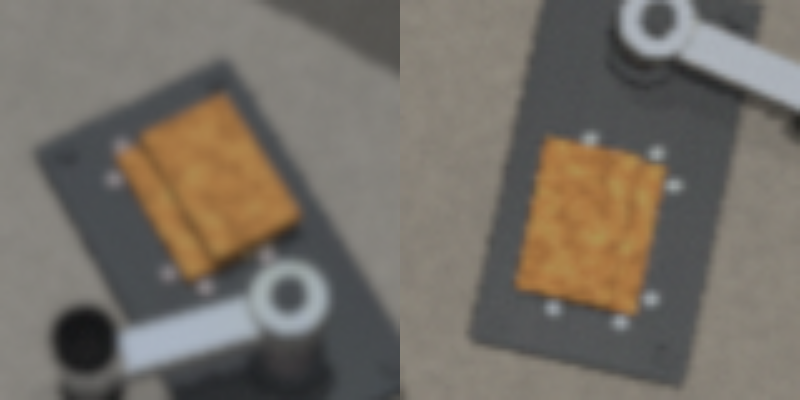

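The upper blank has slid about 14 mm towards press +y but still lies flat on the lower one. I'll measure it with a union model and regrip deeper.

```bash
cat > d.py <<'E'
from h import *
np.set_printoptions(precision=4,suppress=True)
LOW={'scene':(.5397,-.0721,-.187),'top':(.5366,-.0698,-.185)}
def poly(n,p,z,a,S=8):
    c,s=np.cos(p[2]),np.sin(p[2])
    P=[(proj(n,[p[0]+c*i*.045-s*j*.028,p[1]+s*i*.045+c*j*.028,z])-a+.5)*S for i,j in((-1,-1),(1,-1),(1,1),(-1,1))]
    return np.round(np.array(P)*16-8).astype(np.int32)
def fit2(n,im,g):
    D=im[:,:,0]-im[:,:,2]; D=cv2.GaussianBlur(D,(0,0),.6); W=60; a=np.round(proj(n,[.54,-.065,.035])).astype(int)-30
    D=D[a[1]:a[1]+W,a[0]:a[0]+W]
    def ren(p):
        M=np.zeros((W*8,W*8),np.uint8)
        cv2.fillConvexPoly(M,poly(n,LOW[n],.027,a),255,shift=4)
        cv2.fillConvexPoly(M,poly(n,p,.039,a),255,shift=4)
        return cv2.GaussianBlur(cv2.resize(M/255.,(W,W),interpolation=cv2.INTER_AREA),(0,0),1.1)
    K=cv2.dilate((ren(g)>.02).astype(np.uint8),np.ones((9,9)))>0
    def cost(q):
        m=ren(g+q*[.003,.003,.05])[K]; A=np.c_[m,np.ones_like(m)]; r=D[K]-A@np.linalg.lstsq(A,D[K],rcond=None)[0]; return r@r/len(r)
    b=minimize(cost,np.zeros(3),method='Nelder-Mead',options=dict(initial_simplex=np.vstack([np.zeros(3),np.eye(3)*1.5]),xatol=.02,fatol=1e-3))
    p=g+b.x*[.003,.003,.05]; d=p-LOW[n]; c,s=np.cos(LOW[n][2]),np.sin(LOW[n][2])
    print(n,p,'res',b.fun,'off press frame mm',1000*np.array([c*d[0]+s*d[1],-s*d[0]+c*d[1]]),'deg',np.degrees(d[2])); return p
import sys
g=np.array(eval(sys.argv[1]))
P=[fit2(n,avg(n,3),g) for n in('scene','top')]
m=np.mean(P,0); rel([m[0],m[1],.1],np.pi/2+m[2])
E
python3 d.py '[.541,-.057,-.187]'
```

```text
scene [ 0.5429 -0.0554 -0.1779] res 27.941715886257196 off press frame mm [ 0.0085 17.0457] deg 0.5217841730327251
top [ 0.5403 -0.0535 -0.1707] res 12.171424453702807 off press frame mm [ 0.6691 16.6693] deg 0.8189222073684593
t 13.8 sh [-3.627 -4.367  2.302] w [-0.   -0.   -0.14]
```

servo_tool(steps=[{"grip": 0, "x": -1.5, "y": -1.8, "z": 0.5, "wx": 0, "wy": 0, "wz": -0.14}, {"grip": 0, "x": -2.6, "y": -3.2, "z": 1, "wx": 0, "wy": 0, "wz": -0.14}, {"grip": 0, "x": -3.59, "y": -4.36, "z": 2, "wx": 0, "wy": 0, "wz": -0.14}, {"grip": 0, "x": -3.59, "y": -4.36, "z": 3.3, "wx": 0, "wy": 0, "wz": -0.14}, {"grip": 0, "x": -3.59, "y": -4.36, "z": 3.9, "wx": 0, "wy": 0, "wz": -0.14}, {"grip": 0, "x": -3.59, "y": -4.36, "z": 3.9, "wx": 0, "wy": 0, "wz": -0.14}, {"grip": 0, "x": -3.59, "y": -4.36, "z": 3.9, "wx": 0, "wy": 0, "wz": -0.14}])

```text
clock: 14.68
ee_pos: [0.5406, -0.0532, 0.0372]
eef_rot: [0.272, 3.129, 0.0]
ft_force: [-0.4, -0.1, 0.2]
gripper_width: 0.0854
grasp_force: 0.0
```

```bash
python3 -c "
from h import *
rel([.5402,-.0541,.0305],np.pi/2-.1745)"
```

```text
t 14.675 sh [ 0.006 -0.024  0.167] w [0.   0.01 0.01]
```

servo_tool(force=40, steps=[{"grip": 0, "x": 0, "y": -0.02, "z": 0.17, "wx": 0, "wy": 0, "wz": 0}, {"grip": 0, "x": 0, "y": -0.02, "z": 0.17, "wx": 0, "wy": 0, "wz": 0}, {"grip": 0.6, "x": 0, "y": -0.02, "z": 0.17, "wx": 0, "wy": 0, "wz": 0}, {"grip": 0.6, "x": 0, "y": -0.02, "z": 0.17, "wx": 0, "wy": 0, "wz": 0}, {"grip": 0.6, "x": 0, "y": -0.02, "z": 0.17, "wx": 0, "wy": 0, "wz": 0}, {"grip": 0.6, "x": 0, "y": -0.02, "z": 0.17, "wx": 0, "wy": 0, "wz": 0}, {"grip": 0.6, "x": 0, "y": -0.02, "z": 0.17, "wx": 0, "wy": 0, "wz": 0}])

```text
clock: 15.55
ee_pos: [0.5404, -0.0542, 0.0302]
eef_rot: [0.272, 3.129, 0.0]
ft_force: [-2.8, 2.0, 9.9]
gripper_width: 0.0547
grasp_force: 40.6
```

```bash
python3 -c "
from h import *
rel([.5402,-.0541,.0305],np.pi/2-.1745)"
```

```text
t 15.55 sh [ 0.006  0.002 -0.006] w [0.   0.01 0.01]
```

servo_tool(steps=[{"grip": 0.6, "x": 0, "y": 0, "z": -0.15, "wx": 0, "wy": 0, "wz": 0}, {"grip": 0.6, "x": 0, "y": 0, "z": -0.25, "wx": 0, "wy": 0, "wz": 0}, {"grip": 0.6, "x": 0.01, "y": -0.2, "z": -0.25, "wx": 0, "wy": 0, "wz": 0.13}, {"grip": 0.6, "x": 0.01, "y": -0.42, "z": -0.25, "wx": 0, "wy": 0, "wz": 0.13}, {"grip": 0.6, "x": 0.01, "y": -0.42, "z": -0.25, "wx": 0, "wy": 0, "wz": 0.13}, {"grip": 0.6, "x": 0.01, "y": -0.42, "z": -0.25, "wx": 0, "wy": 0, "wz": 0.13}])

```text
clock: 16.3
ee_pos: [0.5367, -0.071, 0.0392]
eef_rot: [-0.291, -3.128, -0.0]
ft_force: [0.1, -0.6, -0.5]
gripper_width: 0.0545
grasp_force: 42.5
```

```bash
python3 -c "
from h import *
rel([.5367,-.0706,.0305],np.pi/2-.186)"
```

```text
t 16.3 sh [0.002 0.01  0.218] w [ 0.   -0.    0.01]
```

Held (width 54.5 mm) and aligned to within 0.4 mm. Next I lower it and release.

servo_tool(steps=[{"grip": 0.6, "x": 0, "y": 0.01, "z": 0.12, "wx": 0, "wy": 0, "wz": 0}, {"grip": 0.6, "x": 0, "y": 0.01, "z": 0.18, "wx": 0, "wy": 0, "wz": 0}, {"grip": 0.6, "x": 0, "y": 0.01, "z": 0.22, "wx": 0, "wy": 0, "wz": 0}, {"grip": 0.6, "x": 0, "y": 0.01, "z": 0.22, "wx": 0, "wy": 0, "wz": 0}])

```text
clock: 16.8
ee_pos: [0.5369, -0.0704, 0.0304]
eef_rot: [-0.29, -3.128, 0.0]
ft_force: [0.5, -0.6, -0.8]
gripper_width: 0.0543
grasp_force: 42.5
```

servo_tool(steps=[{"grip": 0.3, "x": 0, "y": 0, "z": 0, "wx": 0, "wy": 0, "wz": 0}, {"grip": 0, "x": 0, "y": 0, "z": 0, "wx": 0, "wy": 0, "wz": 0}, {"grip": 0, "x": 0, "y": 0, "z": 0, "wx": 0, "wy": 0, "wz": 0}, {"grip": 0, "x": 0, "y": 0, "z": 0, "wx": 0, "wy": 0, "wz": 0}])

```text
clock: 17.3
ee_pos: [0.537, -0.0704, 0.0306]
eef_rot: [0.29, 3.128, -0.0]
ft_force: [-0.1, -0.6, 0.1]
gripper_width: 0.0852
grasp_force: 0.0
```

servo_tool(force=20, steps=[{"grip": 0, "x": 0, "y": 0, "z": 0.24, "wx": 0, "wy": 0, "wz": 0}, {"grip": 0, "x": 0, "y": 0, "z": 0.24, "wx": 0, "wy": 0, "wz": 0}, {"grip": 0.5, "x": 0, "y": 0, "z": 0.24, "wx": 0, "wy": 0, "wz": 0}, {"grip": 0.5, "x": 0, "y": 0, "z": 0.24, "wx": 0, "wy": 0, "wz": 0}, {"grip": 0.5, "x": 0, "y": 0, "z": 0.24, "wx": 0, "wy": 0, "wz": 0}, {"grip": 0.5, "x": 0, "y": 0, "z": 0.24, "wx": 0, "wy": 0, "wz": 0}])

```text
clock: 18.05
ee_pos: [0.537, -0.0705, 0.0211]
eef_rot: [0.29, 3.128, -0.0]
ft_force: [0.5, -0.8, 0.6]
gripper_width: 0.0554
grasp_force: 21.6
```

servo_tool(force=20, steps=[{"grip": 0.3, "x": 0, "y": 0, "z": 0, "wx": 0, "wy": 0, "wz": 0}, {"grip": 0, "x": 0, "y": 0, "z": 0, "wx": 0, "wy": 0, "wz": 0}, {"grip": 0, "x": 0, "y": 0, "z": 0, "wx": 0, "wy": 0, "wz": 0}, {"grip": 0, "x": 0, "y": 0, "z": -1.2, "wx": 0, "wy": 0, "wz": 0}, {"grip": 0, "x": 0, "y": 0, "z": -2.7, "wx": 0, "wy": 0, "wz": 0}, {"grip": 0, "x": 3, "y": 3, "z": -4, "wx": 0, "wy": 0, "wz": 0}, {"grip": 0, "x": 4, "y": 5.5, "z": -4, "wx": 0, "wy": 0, "wz": 0}, {"grip": 0, "x": 4, "y": 5.5, "z": -4, "wx": 0, "wy": 0, "wz": 0}])

```text
clock: 19.05
ee_pos: [0.4542, 0.0939, 0.1675]
eef_rot: [0.292, 3.127, 0.001]
ft_force: [0.6, 0.9, 0.6]
gripper_width: 0.0853
grasp_force: 0.0
```

servo_tool(steps=[{"grip": 0, "x": 0, "y": 0, "z": 0, "wx": 0, "wy": 0, "wz": 0}])

```text
clock: 19.18
ee_pos: [0.4538, 0.0957, 0.1676]
eef_rot: [0.282, 3.128, 0.001]
ft_force: [-0.6, -0.7, 0.8]
gripper_width: 0.0852
grasp_force: 0.0
```

```bash
sed -i 's/^for n in/#&/;s/^  for d/#&/' c.py; python3 c.py placed3; python3 -c "
from h import *
for n in('top','scene'):
  for d in robot.place_of('knob_top',n)[:1]: print(n,d['conf'],ray(n,d['point'],.129))"
```

```text
t 19.175 sh [-2.813 -3.698  3.363] w [0.01 0.01 0.07]
(array([ 0.5368, -0.0692, -0.1823]), np.float64(8.992809011002933)) (array([ 0.5408, -0.0723, -0.1878]), np.float64(25.946352867193166))
top 0.67 [ 0.5979358  -0.19516159  0.129     ]
scene 0.29 [ 0.58151542 -0.10864782  0.129     ]
```

View pics/placed3.png

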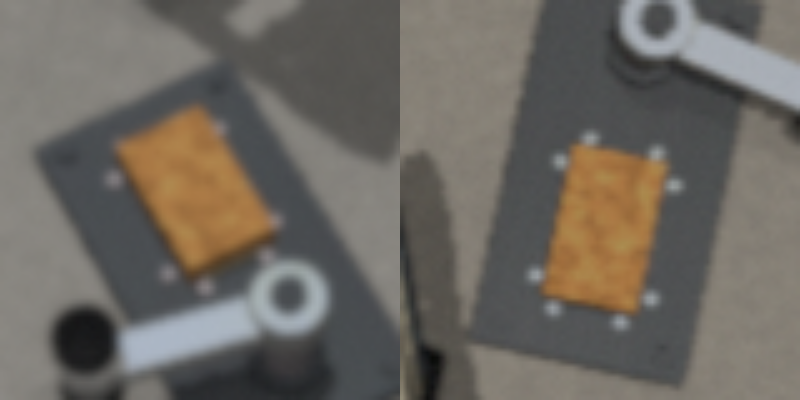

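The upper blank now sits flush with the pile in both views, within about 0.5 mm. Next I locate the knob, which is at about (227,237) in scene and (329,158) in top.

```bash
cat > k.py <<'E'
from h import *
np.set_printoptions(precision=4,suppress=True)
o=np.array([.5367,-.0706]);a=-.186;R=np.array([[np.cos(a),-np.sin(a)],[np.sin(a),np.cos(a)]])
for n in('scene','top'):
    im=avg(n,2).astype(np.uint8); g=im.max(2); K=(g<45).astype(np.uint8)
    c0=np.round(proj(n,[.598,-.198,.121])).astype(int); B=np.zeros_like(K); cv2.circle(B,tuple(map(int,c0)),14,1,-1)
    k,l,st,ce=cv2.connectedComponentsWithStats(K*B); i=1+np.argmax(st[1:,4]); w=ray(n,ce[i],.122)
    p=R.T@(w[:2]-o); print(n,c0,ce[i],st[i],w,'press',p,'r',np.hypot(p[0]-.11,p[1]),'q',np.arctan2(-p[1],.11-p[0]))
def tool(q,gap,z):   # tool pose behind knob; pushing along -tool y... y axis opposite to push
    t=np.array([-np.sin(q),np.cos(q)]); P=o+R@(np.array([.11-.11*np.cos(q),-.11*np.sin(q)])-t*gap); d=R@(-t); return [*P,z],np.arctan2(d[1],d[0])
if __name__=='__main__':
    import sys
    for q in eval(sys.argv[1]):
        P,y=tool(q,float(sys.argv[2]),float(sys.argv[3])); print(q,np.round(P,4),round(np.degrees(y),1)); rel(P,y)
E
python3 k.py '[1.35]' .06 .19
```

```text
scene [224 236] [226.4717 237.5566] [221 232  11  12 106] [ 0.6056 -0.1947  0.122 ] press [ 0.0906 -0.1092] r 0.11091735484507644 q 1.395275735305959
top [331 161] [329.4464 158.5804] [324 153  12  13 112] [ 0.6035 -0.1929  0.122 ] press [ 0.0882 -0.1079] r 0.11003613012534055 q 1.3717753724031432
1.35 [ 0.6564 -0.2157  0.19  ] -23.3
t 19.875 sh [-6.365 -6.643 -0.582] w [-0.   -0.   20.54]
```

servo_tool(force=40, steps=[{"grip": 1, "x": -0.8, "y": -0.8, "z": -0.6, "wx": 0, "wy": 0, "wz": 2.1}, {"grip": 1, "x": -1.6, "y": -1.6, "z": -0.6, "wx": 0, "wy": 0, "wz": 4.2}, {"grip": 1, "x": -2.5, "y": -2.5, "z": -0.6, "wx": 0, "wy": 0, "wz": 6.3}, {"grip": 1, "x": -3.4, "y": -3.4, "z": -0.6, "wx": 0, "wy": 0, "wz": 8.4}, {"grip": 1, "x": -4.2, "y": -4.2, "z": -0.6, "wx": 0, "wy": 0, "wz": 10.5}, {"grip": 1, "x": -5, "y": -5, "z": -0.6, "wx": 0, "wy": 0, "wz": 12.6}, {"grip": 1, "x": -5.8, "y": -5.8, "z": -0.6, "wx": 0, "wy": 0, "wz": 14.7}, {"grip": 1, "x": -6.4, "y": -6.6, "z": -0.6, "wx": 0, "wy": 0, "wz": 16.8}])

```text
clock: 20.88
ee_pos: [0.6591, -0.2153, 0.1905]
eef_rot: [2.315, 2.124, 0.0]
ft_force: [0.5, -0.1, -0.2]
gripper_width: 0.0001
grasp_force: 0.0
```

```bash
python3 k.py '[1.38]' .06 .112;
```

```text
scene [224 236] [226.6254 237.3714] [212 228  27  22 315] [ 0.6054 -0.1941  0.122 ] press [ 0.0904 -0.1086] r 0.11039407799495339 q 1.3919594517730773
top [331 161] [327.8875 158.075 ] [324 153   9  12  80] [ 0.6047 -0.1887  0.122 ] press [ 0.0887 -0.1035] r 0.10567810115888071 q 1.367795305838051
1.38 [ 0.6601 -0.2153  0.112 ] -21.6
t 21.075 sh [-0.021  0.062  1.953] w [-0.01 -0.    3.4 ]
```

servo_tool(steps=[{"grip": 1, "x": 0, "y": 0.1, "z": 0.2, "wx": 0, "wy": 0, "wz": 2}, {"grip": 1, "x": 0, "y": 0.1, "z": 0.8, "wx": 0, "wy": 0, "wz": 3.4}, {"grip": 1, "x": 0, "y": 0.06, "z": 1.95, "wx": 0, "wy": 0, "wz": 3.4}, {"grip": 1, "x": 0, "y": 0.06, "z": 1.95, "wx": 0, "wy": 0, "wz": 3.4}, {"grip": 1, "x": 0, "y": 0.06, "z": 1.95, "wx": 0, "wy": 0, "wz": 3.4}])

```text
clock: 21.7
ee_pos: [0.6611, -0.2137, 0.1142]
eef_rot: [2.596, 1.768, 0.001]
ft_force: [0.7, -0.3, 0.9]
gripper_width: -0.0001
grasp_force: 0.0
```

```bash
sed -i "s/^for n in('scene','top'):/for n in():/" k.py; python3 k.py '[1.38,1.25,1.1,.95,.8,.65,.5,.35,.2]' .032 .112;
```

```text
1.38 [ 0.6341 -0.205   0.112 ] -21.6
t 21.7 sh [-0.045 -0.707  0.055] w [ 0.01 -0.    0.02]
1.25 [ 0.6194 -0.2026  0.112 ] -29.0
t 21.7 sh [-0.125 -1.071  0.054] w [ 0.01 -0.    1.51]
1.1 [ 0.603  -0.1976  0.112 ] -37.6
t 21.7 sh [-0.158 -1.499  0.054] w [ 0.01 -0.    3.23]
0.95 [ 0.5875 -0.1901  0.112 ] -46.2
t 21.7 sh [-0.126 -1.927  0.053] w [ 0.01 -0.    4.94]
0.8 [ 0.5733 -0.1805  0.112 ] -54.8
t 21.7 sh [-0.031 -2.345  0.053] w [ 0.01 -0.    6.66]
0.65 [ 0.5608 -0.1688  0.112 ] -63.4
t 21.7 sh [ 0.125 -2.745  0.053] w [ 0.01 -0.01  8.38]
0.5 [ 0.5501 -0.1554  0.112 ] -72.0
t 21.7 sh [ 0.34  -3.117  0.052] w [ 0.01 -0.01 10.1 ]
0.35 [ 0.5415 -0.1405  0.112 ] -80.6
t 21.7 sh [ 0.607 -3.452  0.052] w [ 0.01 -0.01 11.82]
0.2 [ 0.5353 -0.1245  0.112 ] -89.2
t 21.7 sh [ 0.922 -3.744  0.052] w [ 0.01 -0.01 13.54]
```

servo_tool(steps=[{"grip": 1, "x": -0.05, "y": -0.5, "z": 0.03, "wx": 0, "wy": 0, "wz": 0}, {"grip": 1, "x": -0.05, "y": -0.7, "z": 0.03, "wx": 0, "wy": 0, "wz": 0}, {"grip": 1, "x": -0.1, "y": -0.9, "z": 0.03, "wx": 0, "wy": 0, "wz": 0.75}, {"grip": 1, "x": -0.12, "y": -1.07, "z": 0.03, "wx": 0, "wy": 0, "wz": 1.5}, {"grip": 1, "x": -0.15, "y": -1.28, "z": 0.03, "wx": 0, "wy": 0, "wz": 2.4}, {"grip": 1, "x": -0.16, "y": -1.5, "z": 0.03, "wx": 0, "wy": 0, "wz": 3.2}, {"grip": 1, "x": -0.14, "y": -1.71, "z": 0.03, "wx": 0, "wy": 0, "wz": 4.1}, {"grip": 1, "x": -0.13, "y": -1.93, "z": 0.03, "wx": 0, "wy": 0, "wz": 4.9}])

```text
clock: 22.7
ee_pos: [0.5881, -0.1909, 0.1134]
eef_rot: [2.913, 1.171, 0.004]
ft_force: [1.7, -0.1, -0.1]
gripper_width: -0.0002
grasp_force: 0.5
```

```bash
python3 -c "
from h import *
a=avg('scene',1)
c=cv2.resize(a[160:280,180:300],None,fx=5,fy=5).astype(np.uint8); cv2.imwrite('pics/push.png',c[:,:,::-1])"; python3 k.py '[.8,.65,.5,.35,.2,.1,.05,0]' .032 .113;
```

```text
0.8 [ 0.5733 -0.1805  0.113 ] -54.8
t 22.75 sh [-0.076 -0.414  0.004] w [ 0.02 -0.01  1.69]
0.65 [ 0.5608 -0.1688  0.113 ] -63.4
t 22.75 sh [-0.102 -0.842  0.003] w [ 0.02 -0.02  3.41]
0.5 [ 0.5501 -0.1554  0.113 ] -72.0
t 22.75 sh [-0.064 -1.27   0.003] w [ 0.02 -0.02  5.12]
0.35 [ 0.5415 -0.1405  0.113 ] -80.6
t 22.75 sh [ 0.038 -1.687  0.002] w [ 0.02 -0.02  6.84]
0.2 [ 0.5353 -0.1245  0.113 ] -89.2
t 22.75 sh [ 0.201 -2.084  0.001] w [ 0.01 -0.02  8.56]
0.1 [ 0.5325 -0.1134  0.113 ] -94.9
t 22.75 sh [ 0.341 -2.333  0.001] w [ 0.01 -0.02  9.71]
0.05 [ 0.5315 -0.1077  0.113 ] -97.8
t 22.75 sh [ 0.421 -2.452  0.001] w [ 0.01 -0.02 10.28]
0 [ 0.5308 -0.102   0.113 ] -100.7
t 22.75 sh [ 0.506 -2.567  0.001] w [ 0.01 -0.02 10.85]
```

View pics/push.png

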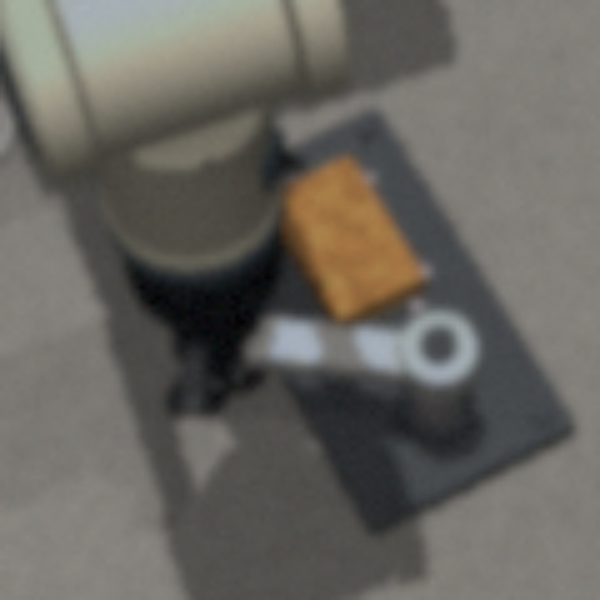

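The view shows the arm swinging: the bar runs from the post at (440,345) towards the gripper at (250,350), and the pile is unmoved. I'll keep pushing.

servo_tool(steps=[{"grip": 1, "x": -0.04, "y": -0.2, "z": 0, "wx": 0, "wy": 0, "wz": 0.8}, {"grip": 1, "x": -0.08, "y": -0.41, "z": 0, "wx": 0, "wy": 0, "wz": 1.7}, {"grip": 1, "x": -0.1, "y": -0.63, "z": 0, "wx": 0, "wy": 0, "wz": 2.5}, {"grip": 1, "x": -0.1, "y": -0.84, "z": 0, "wx": 0, "wy": 0, "wz": 3.4}, {"grip": 1, "x": -0.08, "y": -1.05, "z": 0, "wx": 0, "wy": 0, "wz": 4.3}, {"grip": 1, "x": -0.06, "y": -1.27, "z": 0, "wx": 0, "wy": 0, "wz": 5.1}, {"grip": 1, "x": -0.01, "y": -1.48, "z": 0, "wx": 0, "wy": 0, "wz": 6}, {"grip": 1, "x": 0.04, "y": -1.69, "z": 0, "wx": 0, "wy": 0, "wz": 6.8}])

```text
clock: 23.75
ee_pos: [0.5423, -0.141, 0.1129]
eef_rot: [3.129, 0.27, 0.004]
ft_force: [0.6, -0.7, -0.2]
gripper_width: 0.0001
grasp_force: 0.5
```

```bash
python3 k.py '[.2,.1,.05,0]' .032 .113;
```

```text
0.2 [ 0.5353 -0.1245  0.113 ] -89.2
t 23.75 sh [-0.103 -0.437 -0.002] w [ 0.01 -0.03  1.81]
0.1 [ 0.5325 -0.1134  0.113 ] -94.9
t 23.75 sh [-0.124 -0.722 -0.003] w [ 0.01 -0.03  2.96]
0.05 [ 0.5315 -0.1077  0.113 ] -97.8
t 23.75 sh [-0.124 -0.865 -0.003] w [ 0.01 -0.03  3.53]
0 [ 0.5308 -0.102   0.113 ] -100.7
t 23.75 sh [-0.117 -1.008 -0.003] w [ 0.01 -0.03  4.1 ]
```

servo_tool(steps=[{"grip": 1, "x": -0.05, "y": -0.2, "z": 0, "wx": 0, "wy": 0, "wz": 0.9}, {"grip": 1, "x": -0.1, "y": -0.42, "z": 0, "wx": 0, "wy": 0, "wz": 1.8}, {"grip": 1, "x": -0.12, "y": -0.58, "z": 0, "wx": 0, "wy": 0, "wz": 2.5}, {"grip": 1, "x": -0.12, "y": -0.72, "z": 0, "wx": 0, "wy": 0, "wz": 3}, {"grip": 1, "x": -0.12, "y": -0.8, "z": 0, "wx": 0, "wy": 0, "wz": 3.4}, {"grip": 1, "x": -0.12, "y": -0.86, "z": 0, "wx": 0, "wy": 0, "wz": 3.7}, {"grip": 1, "x": -0.12, "y": -0.9, "z": 0, "wx": 0, "wy": 0, "wz": 4}, {"grip": 1, "x": -0.12, "y": -0.9, "z": 0, "wx": 0, "wy": 0, "wz": 4}])

```text
clock: 24.75
ee_pos: [0.5304, -0.1061, 0.1118]
eef_rot: [-3.129, 0.276, -0.001]
ft_force: [-0.4, -0.5, -0.4]
gripper_width: 0.0
grasp_force: 0.1
```

servo_tool(steps=[{"grip": 1, "x": 0, "y": -0.03, "z": 0, "wx": 0, "wy": 0, "wz": 0}, {"grip": 1, "x": 0, "y": -0.06, "z": 0, "wx": 0, "wy": 0, "wz": 0}, {"grip": 1, "x": 0, "y": -0.06, "z": 0, "wx": 0, "wy": 0, "wz": 0}])

```text
clock: 25.12
ee_pos: [0.5305, -0.1037, 0.1115]
eef_rot: [-3.129, 0.276, 0.001]
ft_force: [0.2, -0.6, 0.4]
gripper_width: -0.0001
grasp_force: 0.3
```

servo_tool(steps=[{"grip": 1, "x": 0, "y": -0.03, "z": 0, "wx": 0, "wy": 0, "wz": 0}, {"grip": 1, "x": 0, "y": -0.06, "z": 0, "wx": 0, "wy": 0, "wz": 0}, {"grip": 1, "x": 0, "y": -0.09, "z": 0, "wx": 0, "wy": 0, "wz": 0}, {"grip": 1, "x": 0, "y": -0.09, "z": 0, "wx": 0, "wy": 0, "wz": 0}])

```text
clock: 25.62
ee_pos: [0.5307, -0.1019, 0.1115]
eef_rot: [3.127, -0.274, -0.001]
ft_force: [-4.2, -12.5, 0.4]
gripper_width: 0.0001
grasp_force: 6.3
```

```bash
python3 -c "
from h import *
a=avg('scene',1);b=avg('top',1)
c=np.hstack([cv2.resize(a[170:250,200:280],None,fx=5,fy=5),cv2.resize(b[120:220,240:340],None,fx=4,fy=4)]).astype(np.uint8); cv2.imwrite('pics/stop.png',c[:,:,::-1]);print(robot.sense()['ft_force'],robot.sense()['ee_pos'])"
```

```text
[ -2.75328741 -12.53642171   0.08293208] [ 0.53069273 -0.10190888  0.11148525]
```

View pics/stop.png

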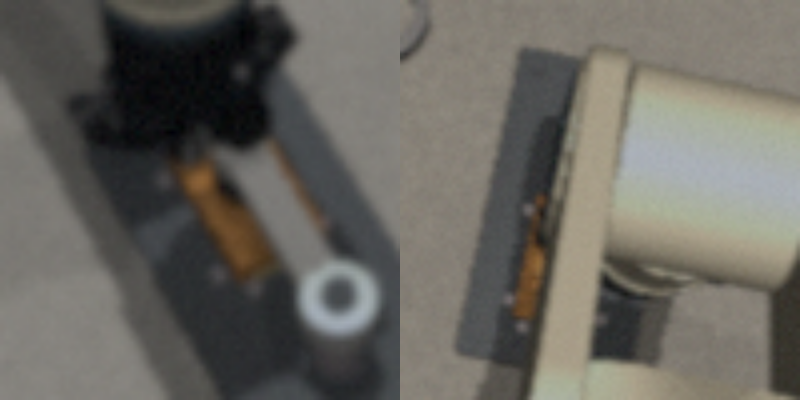

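The view shows the bar along the pile's long axis and the pile in place. The 12.5 N reading at the predicted position says the arm is at its end stop. Next I back off, rise and move over the knob.

servo_tool(steps=[{"grip": 1, "x": 0, "y": 0.15, "z": 0, "wx": 0, "wy": 0, "wz": 0}, {"grip": 1, "x": 0, "y": 0.15, "z": -0.5, "wx": 0, "wy": 0, "wz": 0}, {"grip": 1, "x": 0, "y": 0.15, "z": -1, "wx": 0, "wy": 0, "wz": 0}, {"grip": 1, "x": 0, "y": -0.4, "z": -1, "wx": 0, "wy": 0, "wz": 0}, {"grip": 1, "x": 0, "y": -0.8, "z": -1, "wx": 0, "wy": 0, "wz": 0}, {"grip": 1, "x": 0, "y": -0.8, "z": -1, "wx": 0, "wy": 0, "wz": 0}, {"grip": 1, "x": 0, "y": -0.8, "z": -1, "wx": 0, "wy": 0, "wz": 0}])

```text
clock: 26.6
ee_pos: [0.5367, -0.0688, 0.1513]
eef_rot: [3.129, -0.275, -0.001]
ft_force: [-0.3, 0.1, -0.7]
gripper_width: -0.0002
grasp_force: 0.0
```

```bash
python3 k.py '[0]' 0 .113
```

```text
0 [ 0.5367 -0.0706  0.113 ] -100.7
t 26.6 sh [0.009 0.045 0.957] w [0.   0.01 0.12]
```

servo_tool(steps=[{"grip": 1, "x": 0.01, "y": 0.04, "z": 0.4, "wx": 0, "wy": 0, "wz": 0}, {"grip": 1, "x": 0.01, "y": 0.04, "z": 0.55, "wx": 0, "wy": 0, "wz": 0}, {"grip": 1, "x": 0.01, "y": 0.04, "z": 0.65, "wx": 0, "wy": 0, "wz": 0}, {"grip": 1, "x": 0.01, "y": 0.04, "z": 0.75, "wx": 0, "wy": 0, "wz": 0}, {"grip": 1, "x": 0.01, "y": 0.04, "z": 0.85, "wx": 0, "wy": 0, "wz": 0}, {"grip": 1, "x": 0.01, "y": 0.04, "z": 0.9, "wx": 0, "wy": 0, "wz": 0}, {"grip": 1, "x": 0.01, "y": 0.04, "z": 0.9, "wx": 0, "wy": 0, "wz": 0}])

```text
clock: 27.48
ee_pos: [0.5368, -0.0705, 0.1157]
eef_rot: [3.129, -0.276, -0.001]
ft_force: [-4.4, -2.2, 6.8]
gripper_width: -0.0001
grasp_force: 3.4
```

servo_tool(steps=[{"grip": 1, "x": 0, "y": 0, "z": 0.03, "wx": 0, "wy": 0, "wz": 0}, {"grip": 1, "x": 0, "y": 0, "z": 0.06, "wx": 0, "wy": 0, "wz": 0}, {"grip": 1, "x": 0, "y": 0, "z": 0.09, "wx": 0, "wy": 0, "wz": 0}, {"grip": 1, "x": 0, "y": 0, "z": 0.09, "wx": 0, "wy": 0, "wz": 0}])

```text
clock: 27.98
ee_pos: [0.5368, -0.0705, 0.1129]
eef_rot: [3.129, -0.276, -0.0]
ft_force: [-5.8, -0.7, 13.8]
gripper_width: 0.0001
grasp_force: 7.0
```

servo_tool(steps=[{"grip": 1, "x": 0, "y": 0, "z": 0.025, "wx": 0, "wy": 0, "wz": 0}, {"grip": 1, "x": 0, "y": 0, "z": 0.025, "wx": 0, "wy": 0, "wz": 0}])

```text
clock: 28.22
ee_pos: [0.5368, -0.0705, 0.1127]
eef_rot: [3.129, -0.276, -0.0]
ft_force: [-9.4, -1.0, 23.8]
gripper_width: -0.0003
grasp_force: 11.7
```

Rigid at the stop: +10 N for 0.2 mm of travel. I'll hold here for about 1.6 s and then rise.

servo_tool(steps=[{"grip": 1, "x": 0, "y": 0, "z": 0, "wx": 0, "wy": 0, "wz": 0}, {"grip": 1, "x": 0, "y": 0, "z": 0, "wx": 0, "wy": 0, "wz": 0}, {"grip": 1, "x": 0, "y": 0, "z": 0, "wx": 0, "wy": 0, "wz": 0}, {"grip": 1, "x": 0, "y": 0, "z": 0, "wx": 0, "wy": 0, "wz": 0}, {"grip": 1, "x": 0, "y": 0, "z": 0, "wx": 0, "wy": 0, "wz": 0}, {"grip": 1, "x": 0, "y": 0, "z": 0, "wx": 0, "wy": 0, "wz": 0}, {"grip": 1, "x": 0, "y": 0, "z": 0, "wx": 0, "wy": 0, "wz": 0}, {"grip": 1, "x": 0, "y": 0, "z": 0, "wx": 0, "wy": 0, "wz": 0}])

```text
clock: 29.22
ee_pos: [0.5369, -0.0705, 0.1127]
eef_rot: [3.129, -0.276, 0.0]
ft_force: [-10.0, -0.3, 23.0]
gripper_width: 0.0002
grasp_force: 11.6
```

servo_tool(steps=[{"grip": 1, "x": 0, "y": 0, "z": 0, "wx": 0, "wy": 0, "wz": 0}, {"grip": 1, "x": 0, "y": 0, "z": 0, "wx": 0, "wy": 0, "wz": 0}, {"grip": 1, "x": 0, "y": 0, "z": 0, "wx": 0, "wy": 0, "wz": 0}, {"grip": 1, "x": 0, "y": 0, "z": -0.2, "wx": 0, "wy": 0, "wz": 0}, {"grip": 1, "x": 0, "y": 0, "z": -0.4, "wx": 0, "wy": 0, "wz": 0}, {"grip": 1, "x": 0, "y": 0, "z": -1, "wx": 0, "wy": 0, "wz": 0}, {"grip": 1, "x": 0, "y": 0, "z": -2, "wx": 0, "wy": 0, "wz": 0}, {"grip": 1, "x": 0, "y": 0, "z": -3, "wx": 0, "wy": 0, "wz": 0}])

```text
clock: 30.22
ee_pos: [0.5371, -0.0702, 0.232]
eef_rot: [-3.129, 0.276, -0.0]
ft_force: [0.6, -0.1, -0.4]
gripper_width: 0.0002
grasp_force: 0.0
```

servo_tool(steps=[{"grip": 1, "x": 0, "y": -2, "z": -1, "wx": 0, "wy": 0, "wz": 0}, {"grip": 1, "x": 0, "y": -4, "z": -1, "wx": 0, "wy": 0, "wz": 0}, {"grip": 1, "x": 0, "y": -6, "z": -1, "wx": 0, "wy": 0, "wz": 0}, {"grip": 1, "x": 0, "y": -6, "z": -1, "wx": 0, "wy": 0, "wz": 0}, {"grip": 1, "x": 0, "y": -6, "z": -1, "wx": 0, "wy": 0, "wz": 0}, {"grip": 1, "x": 0, "y": -6, "z": -1, "wx": 0, "wy": 0, "wz": 0}])

```text
clock: 30.98
ee_pos: [0.5789, 0.1661, 0.2707]
eef_rot: [3.129, -0.275, -0.0]
ft_force: [1.1, -0.1, -0.0]
gripper_width: -0.0
grasp_force: 0.0
```

```bash
python3 -c "
from h import *
a=avg('scene',2);b=avg('top',2)
c=np.hstack([cv2.resize(a[170:250,210:290],None,fx=5,fy=5),cv2.resize(b[140:220,240:320],None,fx=5,fy=5)]).astype(np.uint8); cv2.imwrite('pics/end.png',c[:,:,::-1]);print(robot.sense()['clock'])"
```

```text
31.175
```

View pics/end.png

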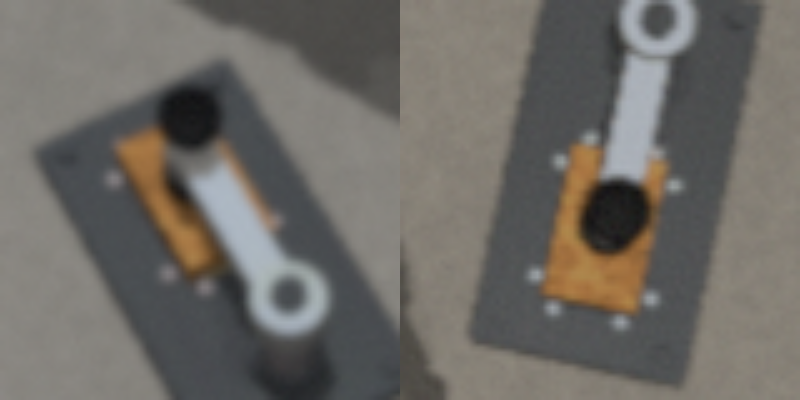

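The end view shows the arm at its stop over the pile, the knob sprung back up at (190,118) in scene and (615,215) in top, and the pile edges unchanged. I'll hand it in.

```bash
python3 -c "
from rig import robot
print(robot.close_job())"
```

```text
the job is handed in; nothing more can be done
None
```

The job is handed in at about 31 s: the full-length blank lies on the pile about 0.5 mm from flush (after one slipped regrip that I corrected), and the press arm was swung to its stop. The plunger was held at its stop for over 1 s and sprang back up, and the other things on the bench were not touched.

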